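Index a pot under the parts chute

TASK

Get the filling carousel ready: stand the empty red pot upright in a nest of the turntable that is clear of the chute and let go of it, then turn the table, which has pegs to push it by, until the pot stands squarely under the chute. Only then swing the index pawl down until its tooth sits fully home in the rim notch, so that the table cannot drift while the pot fills; leave the other things on the bench where they are.

Things in the scene. Friction and masses are not known exactly. Their poses are not given: they have to be found in the camera images.
- stand: Fixed filling machine: round grey plinth with a turntable, and a column with a steel hopper and sloping chute. Origin at the foot of the turntable's axis, on the bench (z = 0). Its +x points from the axis to the column; yaw varies by some 15 degrees. Trough and hopper (90 x 104 mm, centre at x = 150 mm) rise behind the spout to 250 mm; a lamp hangs over the hopper, 510 mm above the bench.
- station (a point): Point under the chute, 60 mm along the stand's +x from the axis, at the height of the turntable's top (34 mm above the bench). The middle of the pot's underside must come here. The spout hangs over it, from 57 to 87 mm along +x from the axis and 33 mm wide, lower edge 116 mm above the bench: no room to set things down there.
- turntable (a joint): Angle of the turntable (rad, counter-clockwise from above positive, no stops). A nest stands exactly under the spout at 0 and every multiple of 2.094. Turns freely: about 0.7 N at a peg, stops within a few degrees when let go. Aluminium plate 236 mm across, 12 mm thick, top 34 mm above the bench. Straight outward of each nest the rim has a V notch (28 mm wide at the top, 9 mm at the foot).
- nest0 (a point): Middle of the floor of a nest, on the turntable's top; turns with it. A nest is a steel ring 6 mm high, flared inside from 70 mm diameter at the floor to 77 mm at the top, 83 mm outside. All three nests are alike and start empty. At joint value 0 this one is under the spout.
- nest1 (a point): Same for the next nest, 120 degrees counter-clockwise of nest0.
- nest2 (a point): Same for the third nest, 240 degrees counter-clockwise of nest0.
- peg0 (a point): Middle of the top of an upright black peg for turning the table: 18 mm diameter, standing 60 mm over the turntable (top 94 mm above the bench), 86 mm from the axis, 60 degrees counter-clockwise of nest0.
- peg1 (a point): Same for the peg 60 degrees counter-clockwise of nest1.
- peg2 (a point): Same for the peg 60 degrees counter-clockwise of nest2.
- pawl (a joint): Index pawl on a bracket beside the rim, 120 degrees counter-clockwise of the spout; starts raised. 0 = level, tooth fully home in a notch; positive = raised (rad, up to 1.6). It stays where it is left; about 2 N on its pad swings it. The wedge tooth draws the table in if a notch is within some 4 degrees of it; otherwise it lands on the rim and stops near 0.2.
- pawl_hinge (a point): Axis of the pawl's hinge, 152 mm from the turntable's axis, 50 mm above the bench. The hinge line is level and tangential; the pawl swings in the upright plane through the turntable's axis, its free end towards that axis when down.
- pawl_pad (a point): Middle of the black thumb pad on the pawl's upper side, 56 mm from the hinge (pad 24 mm long, 22 mm wide; the pawl is 68 mm long, its bar 16 mm wide and 8 mm thick). When the pawl is home the pad lies level, 56 mm above the bench.
- pot: Empty red plastic pot, upright, 65 mm diameter at the rim, 64 mm at the foot, 50 mm high, wall about 4 mm, 30 g. Origin in the middle of its underside. Grasp it across the outside or by its wall. It stands behind a fixed board vice (82 mm high), in front of the microscope's column, whose blue knob juts out 320 mm above the bench at about x = 0.70 m.
- tin: Round flux tin with brass lid, 59 mm diameter, 46 mm high; bystander, origin at its underside.
- carton: Pale carton 60 x 90 x 40 mm; bystander, origin at its underside.
- tape: White tape roll lying flat on the carton, 62 mm diameter, 20 mm high; bystander, origin at its underside.
- pliers: Yellow-handled pliers lying flat, 136 x 52 x 13 mm; bystander.

How it is judged:
On the way, in this order (a step that is already met when the one before it is completed fails the run):
1. the pot stands upright in a nest that is clear of the chute, released ((distance between pot and nest0 below 0.007 m or distance between pot and nest1 below 0.007 m or distance between pot and nest2 below 0.007 m) and angle between pot's own z axis and vertical below 0.1 rad and horizontal distance between pot and station above 0.045 m and contact force between the fingers and pot below 0.1 N), for 0.2 s.
2. the turntable has brought the pot under the spout (within 10 mm), with the pawl still up (distance between pot and station below 0.01 m and angle between pot's own z axis and vertical below 0.1 rad and contact force between the fingers and pot below 0.1 N and value of joint pawl above 0.3 rad), for 0.2 s.
At the end, for the whole second after the job is handed in: The pot stands upright and at rest in its nest, its middle within 7 mm of the point under the spout, and the pawl is fully down (within 0.05 rad), its tooth in the notch (distance between pot and station below 0.007 m and angle between pot's own z axis and vertical below 0.1 rad and value of joint pawl below 0.05 rad and linear speed of pot below 0.02 m/s); the robot touches nothing.
It fails at once if the pot is tipped over (angle between pot's own z axis and vertical above 0.8 rad).
It fails at once if a bystander is pushed away (distance of any of tin, carton, tape, pliers from where it was at the start of the episode above 0.03 m).
It also fails if it takes over 72 s, if anything falls off the work surface, if the arm or the gripper's body presses on something with over 40 N, if the wrist force passes 120 N, or if a joint passes its speed limit or range.

ROBOT

A 6-joint arm with a two-finger parallel gripper is mounted at the origin on a cart in front of the work surface, level with it; the furniture and walls round the work are solid. World frame = base frame: x ahead of the robot, y to its left, z up, the work surface at z = 0. Lengths are in m, angles in rad, forces in N, time in s.
With the tool pointing down it reaches from about 0.325 to 0.9 m from the base axis. Payload 6.1 kg.
Tool frame: the origin (TCP) lies midway between the tips of the shut fingers; the grasp point (between the pads) lies 19 mm behind it; z points along the fingers, y is the line along which they close (so a half turn about z gives the same grasp; the last joint's range is limited). The gripper opens to 87 mm and grips with 3 to 60 N. Pads are 19 mm wide; open, the fingers measure 117 mm over their backs; the gripper's body (75 mm by 190 mm) begins 51 mm behind the grasp point.
Start: joints at [1.209, 0.22, 1.526, -0, 1.395, -0.126], TCP at [0.146, 0.608, 0.223] pointing down, gripper open.
Joint ranges: [-2.98, 2.98], [-0.91, 2.08], [0.09, 2.57], [-1.24, 4.39], [0.2, 2.65], [-2.68, 2.68]. Speed limits (rad/s): [2.57, 2.57, 3.01, 3.14, 3.14, 3.14].

INTERFACE

Orientations are given as a unit quaternion [w, x, y, z].
In Python, from plant import r gives the robot as it stands.
- The arm moves only by the tool jog_arm, never from a script. Its argument "targets" is a list of rows, each a list of 4 numbers: the shift along the tool's x, y, z in cm, then the turn about the tool's z in degrees. In form: [[dx, dy, dz, spin], ...]. A call has 1 to 20 rows; each row is the pose to reach, as a shift and turn from the pose commanded when the call began, along the tool's axes at that moment; what a row does not reach only later rows make up. A row lasts 1/10 s, in which the tool goes at most 50 mm and 8.59 degrees, less where a joint would pass 70% of its speed; a pose out of reach is approached as far as the arm can. A call with a gripper value outside its range is refused whole. "jaw" is the finger opening in cm, from 0 to 8.7, set as the call begins (left out, the last holds). The fingers move at their own pace and stop on an object; "force" is the grip in N (left out, the last holds). Time passes only in rows, so rows that repeat a pose let the fingers close. It gives the time, the measured TCP pose, the force, the opening and the grip force at its end, in the units of the state.
- r.read_state(): the state, without advancing time (a new reading comes with each control period).
- r.get_image(name): name is "side" or "top" or "wrist"; returns (picture, depth): 400x640x3 uint8, blue, green, red; 400x640 float32, m along the optical axis (not along the pixel's ray), 0 where there is no reading.
- r.camera_model(name): a dict with "intrinsics" (3x3 intrinsics, pixels), "k1" (the pictures are not rectified: a ray, as slopes to the right and down, at radius r is drawn at 1 + k1 r^2 times it, then the intrinsics apply), "origin" and "rotation" of the camera in the world. Camera axes: x right, y up, looking along -z (the intrinsics and any distortion apply to the point x, -y, -z); pixel columns grow to the right and rows downward; lengths in m; the calibration is good to about 2 mm. A picture is of the moment at which its call begins: read the wrist's pose just before it. camera_model takes no time and is no camera call; for the wrist camera it gives the pose at the moment of the call.
- r.finish_job(): hands the job in; it is judged then, once.
The state is a dict: "clock": time; "joint_pos": joint angles; "qvel": joint speeds; "joint_torque": joint torques, N m; "ee_pos": TCP position; "ee_rot": TCP orientation; "contact_force": force on the tool from outside, world axes, zero at the start; "wrist_torque": the same for the moment, N m; "finger_gap": finger opening in m; "grasp_force": force on a finger pad.
Only numpy, scipy, OpenCV 4.12 (cv2) and the standard library are available. Lean on these libraries where they do the work, as an engineer would, in place of code of your own. Each camera call takes 0.05 s, during which the arm holds its last target. There are 200 camera calls.

## Working session

There is one attempt and no reset: what is moved stays moved. The work goes in short steps, Python scripts to look and compute and a tool call to move; the robot and the scene stay as the last step left them, time stands still between calls to the robot, and variables do not carry over. Pictures are saved under pics/ and viewed, at most 10 in all, crops included, and the job is handed in when it is done.

Besides the shell and the picture viewer there is one more tool, called after "Emit:" in YAML: its name, and indented under it one key for each argument. jog_arm: Moves the arm, as the interface text tells. Its arguments: {"type":"object","properties":{"targets":{"type":"array","items":{"type":"array","items":{"type":"number"}}},"jaw":{"type":"number"},"force":{"type":"number"}},"required":["targets"]}

```bash
mkdir -p pics; ls; cat > h.py <<'E'
import numpy as np, cv2
from plant import r
def cap(n):
    m=r.camera_model(n); im,d=r.get_image(n); return m,im,d
def px2w(m,d,u,v,z=None):
    """world point of pixel by depth, or by plane height z"""
    K=np.array(m["intrinsics"]); x=(u-K[0,2])/K[0,0]; y=(v-K[1,2])/K[1,1]
    rd=np.hypot(x,y); s=rd
    for _ in range(20): s=rd/(1+m["k1"]*s*s)
    f=s/rd if rd>0 else 1
    ray=np.array(m["rotation"])@np.array([x*f,-y*f,-1]); o=np.array(m["origin"])
    if z is not None: return o+ray*(z-o[2])/ray[2]
    return o+ray*float(d[int(v),int(u)])
def cloud(m,d):
    K=np.array(m["intrinsics"]); v,u=np.mgrid[0:d.shape[0],0:d.shape[1]]
    x=(u-K[0,2])/K[0,0]; y=(v-K[1,2])/K[1,1]; rd=np.hypot(x,y); s=rd.copy()
    for _ in range(20): s=rd/(1+m["k1"]*s*s)
    f=np.where(rd>0,s/np.maximum(rd,1e-9),1)
    c=np.stack([x*f*d,-y*f*d,-d],-1)
    P=c@np.array(m["rotation"]).T+np.array(m["origin"]); P[d==0]=np.nan
    return P
E
python3 - <<'E'
from h import *
for n in("top","side"):
    m,im,d=cap(n); cv2.imwrite(f"pics/{n}0.png",im); np.savez(f"{n}0.npz",im=im,P=cloud(m,d)); print(n,np.round(m["origin"],3),np.round(m["rotation"],2).tolist())
print(r.read_state())
E
```

```text
picsTraceback (most recent call last):
  File "<stdin>", line 3, in <module>
  File "h.py", line 20, in cloud
    P=c@np.array(m["rotation"]).T+np.array(m["origin"]); P[d==0]=np.nan
      ~^~~~~~~~~~~~~~~~~~~~~~~~~~
ValueError: matmul: Input operand 1 has a mismatch in its core dimension 0, with gufunc signature (n?,k),(k,m?)->(n?,m?) (size 4 is different from 3)
```

View pics/top0.png

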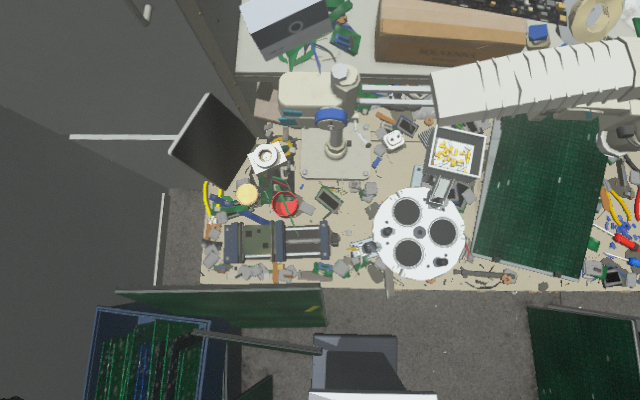

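The top view shows the turntable at about (420,232), the chute at (440,190), the red pot at (285,204) behind the vice at (278,242), the tin at (246,194), and the tape at (265,156). The rotation comes as a quaternion, so I need to fix the helper.

```bash
python3 - <<'E'
s=open('h.py').read()
s=s.replace('def cap(n):\n    m=r.camera_model(n);','from scipy.spatial.transform import Rotation as R\ndef cap(n):\n    m=dict(r.camera_model(n)); q=np.array(m["rotation"])\n    if q.size==4: m["rotation"]=R.from_quat(np.roll(q,-1)).as_matrix()\n   ')
open('h.py','w').write(s)
E
python3 - <<'E'
from h import *
for n in("top","side"):
    m,im,d=cap(n); cv2.imwrite(f"pics/{n}1.png",im); np.savez(f"{n}0.npz",im=im,P=cloud(m,d)); print(n,np.round(m["origin"],3),np.round(m["rotation"],2).tolist())
    if n=="top":
        P=cloud(m,d)
        for u,v in[(285,190),(285,218),(272,204),(298,204),(285,204),(420,232),(388,231),(407,210),(443,232),(408,254),(441,262),(445,207),(278,242),(246,194),(265,156),(365,247),(240,190),(438,190),(375,235),(465,235),(420,188),(420,278)]: print(u,v,np.round(P[v,u],3))
print(r.read_state())
E
```

```text
top [0.46  0.114 0.96 ] [[0.03, 0.98, -0.18], [-1.0, 0.02, -0.02], [-0.01, 0.18, 0.98]]
285 190 [0.653 0.235 0.016]
285 218 [0.58  0.233 0.001]
272 204 [0.608 0.261 0.052]
298 204 [0.616 0.199 0.017]
285 204 [0.614 0.232 0.026]
420 232 [ 0.548 -0.112  0.041]
388 231 [ 0.543 -0.022  0.096]
407 210 [ 0.603 -0.08   0.037]
443 232 [ 0.55  -0.172  0.034]
408 254 [ 0.493 -0.082  0.033]
441 262 [ 0.474 -0.147  0.091]
445 207 [ 0.613 -0.178  0.036]
278 242 [0.512 0.238 0.078]
246 194 [0.634 0.331 0.044]
265 156 [0.738 0.288 0.038]
365 247 [0.504 0.033 0.113]
240 190 [0.644 0.346 0.045]
438 190 [ 0.632 -0.126  0.155]
375 235 [0.538 0.001 0.037]
465 235 [ 0.544 -0.231  0.024]
420 188 [ 0.662 -0.115  0.034]
420 278 [ 0.434 -0.111  0.034]
side [0.301 0.63  1.213] [[-0.85, 0.47, -0.25], [-0.53, -0.75, 0.39], [-0.0, 0.46, 0.89]]
{'clock': 0.15, 'joint_pos': array([ 1.20889710e+00,  2.21058042e-01,  1.52737921e+00, -1.84812555e-05,
        1.39472999e+00, -1.26087236e-01]), 'qvel': array([-0.0007593 , -0.00360216, -0.00293753,  0.00178562, -0.00090441,
        0.00068048]), 'joint_torque': array([ 4.75902689e-04, -4.95187747e+01, -3.87883079e+01,  6.98139332e-02,
        5.31406584e-02, -5.64346146e-05]), 'ee_pos': array([0.1458424 , 0.60722702, 0.22166412]), 'ee_rot': array([-1.81368023e-04,  1.17631351e-01,  9.93057020e-01, -7.66176694e-04]), 'contact_force': array([-0.05200942,  0.48569423, -0.45620942]), 'wrist_torque': array([ 0.03565422, -0.00719073, -0.0150981 ]), 'grasp_force': 0.0, 'finger_gap': 0.08718576965337367}
```

View pics/side1.png

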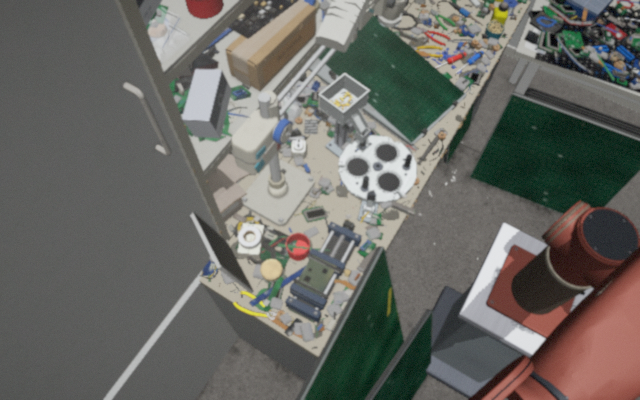

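```bash
python3 -c "
import cv2
im=cv2.imread('pics/top1.png')[130:290,195:495]
cv2.imwrite('pics/topc.png',cv2.resize(im,None,fx=2.66,fy=2.66,interpolation=cv2.INTER_CUBIC))"
```

```text
(no output)
```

View pics/topc.png

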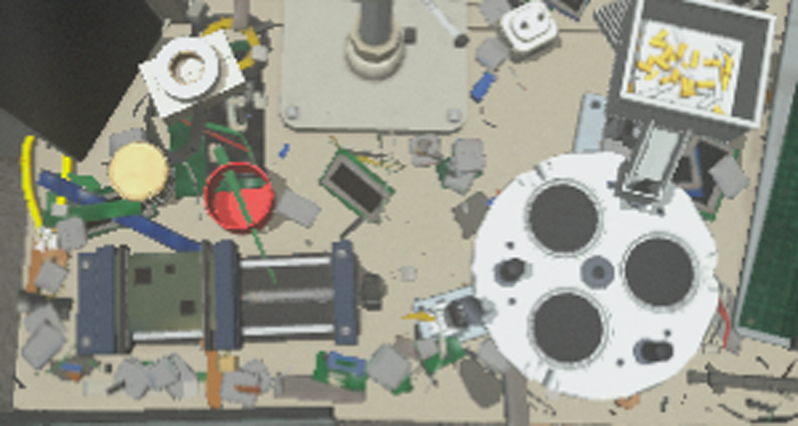

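The side view confirms the layout: pot (298,245), tin (271,269), vice (322,275), turntable (377,167), chute (345,130). The top crop shows the nests at (562,217), (660,271) and (568,327), pegs at (513,270) and (655,350), and the raised pawl at (465,315). Next I fit the geometry.

```bash
cat > geo.py <<'E'
from h import *
from scipy.optimize import least_squares
def circ(p):
    f=least_squares(lambda q:np.hypot(p[:,0]-q[0],p[:,1]-q[1])-q[2],[*p.mean(0)[:2],.04],loss='soft_l1',f_scale=.002); return f.x
for n in("top","side"):
    D=np.load(n+"0.npz"); P=D["P"]; im=D["im"]; hsv=cv2.cvtColor(im,cv2.COLOR_BGR2HSV)
    X,Y,Z=P[...,0],P[...,1],P[...,2]
    red=((hsv[...,0]<8)|(hsv[...,0]>172))&(hsv[...,1]>120)&(np.hypot(X-.612,Y-.233)<.06)
    rim=P[red&(Z>.045)&(Z<.056)]; print(n,"pot rim",circ(rim).round(4),len(rim), rim[:,:2].min(0).round(3),rim[:,:2].max(0).round(3))
    ax=np.array([.548,-.114])
    tab=(abs(Z-.034)<.006)&(np.hypot(X-ax[0],Y-ax[1])<.125)
    m=tab.astype(np.uint8); c=max(cv2.findContours(m,cv2.RETR_EXTERNAL,cv2.CHAIN_APPROX_NONE)[0],key=len)[:,0]
    e=P[c[:,1],c[:,0]]; t=circ(e); print("table",t.round(4))
    dark=(hsv[...,2]<100)&(abs(Z-.034)<.008)&(np.hypot(X-t[0],Y-t[1])<.11)
    k,l,s,cc=cv2.connectedComponentsWithStats(dark.astype(np.uint8))
    for i in range(1,k):
        if s[i,4]>100:
            p=P[l==i].mean(0); print("nest",p.round(4),s[i,4],"r,ang",np.hypot(*(p[:2]-t[:2])).round(4),np.degrees(np.arctan2(p[1]-t[1],p[0]-t[0])).round(1))
    for nm,q,lo,hi in(("pegs",(np.hypot(X-t[0],Y-t[1])<.105),.086,.1),("hopper",np.hypot(X-t[0],Y-t[1])<.25,.235,.262),("pawl",(np.hypot(X-t[0],Y-t[1])>.122)&(np.hypot(X-t[0],Y-t[1])<.19)&(Y>-.03)&(X<.56),.06,.14)):
        mk=(q&(Z>lo)&(Z<hi)).astype(np.uint8); k,l,s,cc=cv2.connectedComponentsWithStats(mk)
        for i in range(1,k):
            if s[i,4]>15:
                p=P[l==i]; a=p.mean(0); bx=(p[:,:2].min(0)+p[:,:2].max(0))/2
                print(nm,a.round(4),"bb",bx.round(4),"zmax",p[:,2].max().round(3),s[i,4],"r,ang",np.hypot(*(a[:2]-t[:2])).round(4),np.degrees(np.arctan2(a[1]-t[1],a[0]-t[0])).round(1))
    v=P[(Z>.07)&(Z<.09)&(X>.45)&(X<.6)&(Y>.1)&(Y<.36)]; print("vice",v[:,:2].min(0).round(3),np.percentile(v[:,0],99).round(3),v[:,2].max().round(3))
    w=P[(Z>.035)&(Z<.055)&(np.hypot(X-.634,Y-.331)<.045)]; print("tin",w.mean(0).round(3))
E
python3 geo.py
```

```text
top pot rim [0.6121 0.2306 0.0313] 73 [0.581 0.198] [0.643 0.262]
table [ 0.5471 -0.1096  0.1153]
nest [ 0.5997 -0.079   0.0353] 472 r,ang 0.0609 30.2
nest [ 0.5498 -0.1698  0.0351] 494 r,ang 0.0602 -87.4
nest [ 0.4956 -0.0821  0.0352] 501 r,ang 0.0584 151.8
pegs [ 0.5454 -0.0232  0.0937] bb [ 0.5448 -0.0234] zmax 0.097 38 r,ang 0.0864 91.1
pegs [ 0.4756 -0.1536  0.0935] bb [ 0.4749 -0.1539] zmax 0.097 44 r,ang 0.0839 -148.4
hopper [ 0.6945 -0.1456  0.246 ] bb [ 0.6943 -0.1409] zmax 0.252 697 r,ang 0.1518 -13.7
hopper [0.7121 0.0488 0.2489] bb [0.7133 0.049 ] zmax 0.255 69 r,ang 0.2287 43.8
pawl [0.5043 0.0224 0.0996] bb [0.505  0.0212] zmax 0.12 144 r,ang 0.1388 108.0
vice [0.459 0.224] 0.561 0.087
tin [0.634 0.327 0.046]
side pot rim [0.6109 0.2303 0.0308] 33 [0.579 0.208] [0.641 0.262]
table [ 0.5483 -0.1093  0.1143]
nest [ 0.5493 -0.1709  0.0354] 239 r,ang 0.0616 -89.0
nest [ 0.5984 -0.0795  0.0358] 242 r,ang 0.0583 30.7
nest [ 0.4947 -0.0819  0.0358] 268 r,ang 0.0602 152.9
pegs [ 0.4746 -0.1524  0.0931] bb [ 0.4742 -0.1539] zmax 0.099 29 r,ang 0.0854 -149.7
pegs [ 0.5443 -0.0239  0.0943] bb [ 0.5445 -0.0245] zmax 0.1 32 r,ang 0.0854 92.7
hopper [ 0.6952 -0.1425  0.2445] bb [ 0.6942 -0.1411] zmax 0.254 456 r,ang 0.1507 -12.7
hopper [0.7124 0.0496 0.2493] bb [0.7131 0.0503] zmax 0.255 46 r,ang 0.2285 44.1
pawl [0.502  0.0271 0.0942] bb [0.504  0.0239] zmax 0.122 127 r,ang 0.144 108.7
vice [0.458 0.222] 0.56 0.088
tin [0.632 0.329 0.046]
```

```bash
python3 - <<'E'
import numpy as np
A=np.vstack([np.load(n+"0.npz")["P"].reshape(-1,3) for n in("top","side")]); A=A[np.isfinite(A[:,0])]
def chk(a,b,n=8,rad=.13):
    for s in np.linspace(0,1,n):
        p=np.array(a)*(1-s)+np.array(b)*s; q=A[(np.hypot(A[:,0]-p[0],A[:,1]-p[1])<rad)]
        print(p.round(2),np.percentile(q[:,2],99.).round(3) if len(q) else None)
chk((.146,.607),(.612,.23)); print(); chk((.612,.23),(.495,-.082))
for x in np.arange(.1,.85,.1): print(round(x,1),[round(float(np.percentile(A[(abs(A[:,0]-x)<.05)&(abs(A[:,1]-y)<.05)][:,2],99)),2) if ((abs(A[:,0]-x)<.05)&(abs(A[:,1]-y)<.05)).any() else None for y in np.arange(.7,-.31,-.1)])
E
```

```text
[0.15 0.61] 0.308
[0.21 0.55] 0.634
[0.28 0.5 ] 0.628
[0.35 0.45] 0.092
[0.41 0.39] 0.091
[0.48 0.34] 0.091
[0.55 0.28] 0.084
[0.61 0.23] 0.355

[0.61 0.23] 0.355
[0.6  0.19] 0.37
[0.58 0.14] 0.369
[0.56 0.1 ] 0.098
[0.55 0.05] 0.543
[0.53 0.01] 0.546
[ 0.51 -0.04] 0.524
[ 0.5  -0.08] 0.135
0.1 [-0.19, -0.19, 0.64, 0.68, 0.7, 0.69, 0.02, 0.38, 0.09, 0.0, -0.74]
0.2 [0.32, -0.19, 0.63, -0.1, -0.16, -0.02, -0.0, -0.0, -0.0, -0.64, -0.74]
0.3 [-0.19, -0.03, -0.05, -0.07, -0.09, -0.11, -0.13, -0.74, -0.74, -0.74, -0.74]
0.4 [-0.74, 0.09, 0.09, 0.09, 0.09, 0.09, 0.09, 0.03, 0.04, 0.03, 0.02]
0.5 [-0.74, -0.74, -0.74, 0.08, 0.08, 0.08, 0.05, 0.12, 0.08, 0.09, 0.05]
0.6 [-0.74, -0.74, 0.01, 0.05, 0.08, 0.08, 0.05, 0.55, 0.55, 0.25, 0.07]
0.7 [-0.74, -0.74, 0.01, 0.27, 0.06, 0.37, 0.41, 0.55, 0.58, 0.6, 0.56]
0.8 [0.61, 0.74, 0.88, 0.88, 0.81, 0.68, 0.67, 0.43, 0.43, 0.43, 0.41]
```

Emit:
jog_arm:
  targets:
    - [-10, -4.8, 1, -4]
    - [-20, -9.5, 2, -8]
    - [-30, -14.3, 3, -12]
    - [-40, -19, 4, -16]
    - [-54.1, -25.8, 5, -20]
    - [-54.1, -25.8, 5, -20]
    - [-54.1, -25.8, 5, -20]
    - [-54.1, -25.8, 5, -20]
    - [-54.1, -25.8, 5, -20]
    - [-54.1, -25.8, 5, -20]
    - [-54.1, -25.8, 5, -20]
    - [-54.1, -25.8, 5, -20]
    - [-54.1, -25.8, 5, -20]
    - [-54.1, -25.8, 5, -20]
    - [-54.1, -25.8, 5, -20]
    - [-54.1, -25.8, 5, -20]
  jaw: 8.7
  force: 8

```text
clock: 1.75
ee_pos: [0.6107, 0.2317, 0.1727]
ee_rot: [-0.0, -0.057, 0.998, 0.0]
contact_force: [0.0, 0.0, 0.3]
finger_gap: 0.087
grasp_force: 0.0
```

```bash
python3 - <<'E'
from h import *
m,im,d=cap("wrist"); cv2.imwrite("pics/w1.png",im); P=cloud(m,d); np.savez("w1.npz",im=im,P=P)
hsv=cv2.cvtColor(im,cv2.COLOR_BGR2HSV); X,Y,Z=P[...,0],P[...,1],P[...,2]
red=((hsv[...,0]<8)|(hsv[...,0]>172))&(hsv[...,1]>120)&(np.hypot(X-.612,Y-.233)<.07)
q=P[red&(Z>.046)&(Z<.056)]; (c,rr)=cv2.minEnclosingCircle(q[:,:2].astype(np.float32)); print(len(q),c,rr,q[:,2].mean(),q[:,:2].min(0),q[:,:2].max(0)); print(m["origin"])
E
```

```text
693 (0.61113041639328, 0.23252181708812714) 0.032854754477739334 0.04858976882224756 [0.57864441 0.20019618] [0.6433206  0.26511323]
[0.53986708 0.22390746 0.33399065]
```

View pics/w1.png

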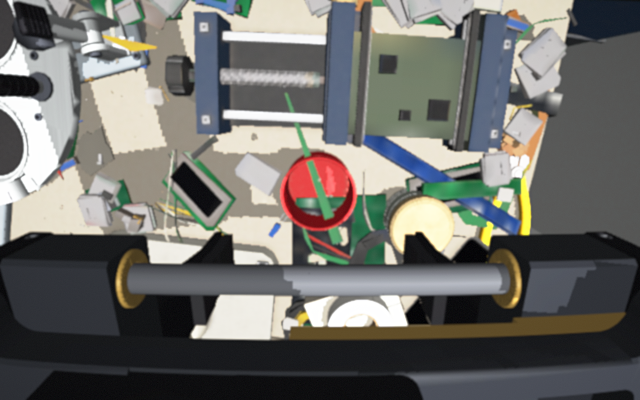

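The wrist view shows the pot rim centred at (319,190), with the TCP within 1 mm of its centre. The vice and the tin at (420,225) are clear of the fingers. I'll descend and grip.

Emit:
jog_arm:
  targets:
    - [0, 0, 4, 0]
    - [0, 0, 8, 0]
    - [0, 0, 11, 0]
    - [0, 0, 13, 0]
    - [0, 0, 14.3, 0]
    - [0, 0, 14.3, 0]
    - [0, 0, 14.3, 0]

```text
clock: 2.5
ee_pos: [0.6122, 0.2311, 0.0306]
ee_rot: [0.001, -0.057, 0.998, 0.0]
contact_force: [0.1, 0.2, -0.1]
finger_gap: 0.0868
grasp_force: 0.0
```

Emit:
jog_arm:
  targets:
    - [0, 0, 0, 0]
    - [0, 0, 0, 0]
    - [0, 0, 0, 0]
    - [0, 0, 0, 0]
    - [0, 0, 0, 0]
    - [0, 0, 0, 0]
    - [0, 0, 0, 0]
    - [0, 0, 0, 0]
  jaw: 5.5
  force: 8

```text
clock: 3.3
ee_pos: [0.6122, 0.2305, 0.0303]
ee_rot: [0.0, -0.057, 0.998, 0.0]
contact_force: [-0.7, -1.0, 5.7]
finger_gap: 0.0642
grasp_force: 8.0
```

Emit:
jog_arm:
  targets:
    - [0, 0, -2, 0]
    - [0, 0, -5, 0]
    - [0, 0, -9, 0]
    - [0, 0, -13, 0]
    - [1.5, -3, -13, -4]
    - [4, -8, -13, -10]
    - [6, -12, -13, -16]
    - [9, -17, -13, -22]
    - [11, -22, -13, -28]
    - [13.5, -26.5, -13, -33.5]
    - [15.2, -29.8, -13, -33.5]
    - [15.2, -29.8, -13, -33.5]
    - [15.2, -29.8, -13, -33.5]
    - [15.2, -29.8, -13, -33.5]

```text
clock: 4.7
ee_pos: [0.4946, -0.082, 0.1593]
ee_rot: [0.0, -0.342, 0.94, 0.0]
contact_force: [-0.2, -0.3, -0.4]
finger_gap: 0.0639
grasp_force: 8.0
```

```bash
python3 - <<'E'
from h import *
s=r.read_state(); print(s["ee_pos"],s["finger_gap"],s["grasp_force"])
for n in("side","top","wrist"):
    m,im,d=cap(n); cv2.imwrite(f"pics/{n}2.png",im); P=cloud(m,d); np.savez(f"{n}2.npz",im=im,P=P)
    hsv=cv2.cvtColor(im,cv2.COLOR_BGR2HSV); X,Y,Z=P[...,0],P[...,1],P[...,2]
    red=((hsv[...,0]<8)|(hsv[...,0]>172))&(hsv[...,1]>120)&(np.hypot(X-.495,Y+.082)<.07)
    q=P[red]
    if len(q)<10: print(n,"no"); continue
    h=np.percentile(q[:,2],99); t=q[q[:,2]>h-.006]; c,rr=cv2.minEnclosingCircle(t[:,:2].astype(np.float32)); print(n,len(q),"zrim",h,q[:,2].min(),c,rr)
    dark=(hsv[...,2]<100)&(abs(Z-.034)<.008)
    k,l,st,cc=cv2.connectedComponentsWithStats(dark.astype(np.uint8))
    for i in range(1,k):
        if st[i,4]>300: print(P[l==i].mean(0),st[i,4])
E
```

```text
[ 0.49459064 -0.08201292  0.15930584] 0.06393194567320024 7.998338800302918
side 1494 zrim 0.5644373672398724 0.13160606955783383 (0.46522989869117737, -0.06885163486003876) 0.05688779801130295
[0.37936827 0.35024321 0.03425183] 319
top 5971 zrim 0.5651533373470767 0.12991243680405584 (0.46344059705734253, -0.07098811119794846) 0.05860705301165581
[0.4440107  0.89851819 0.03396236] 1239
[ 0.59968489 -0.0790492   0.03523569] 474
wrist 11832 zrim 0.24159026058299496 0.03258986898148292 (0.4693138301372528, -0.10233381390571594) 0.017820395529270172
[ 0.5017209  -0.2839426   0.04021995] 2330
[ 0.54795393 -0.16980919  0.03385524] 4295
[ 0.48043718 -0.0929427   0.03387336] 1472
```

View pics/wrist2.png

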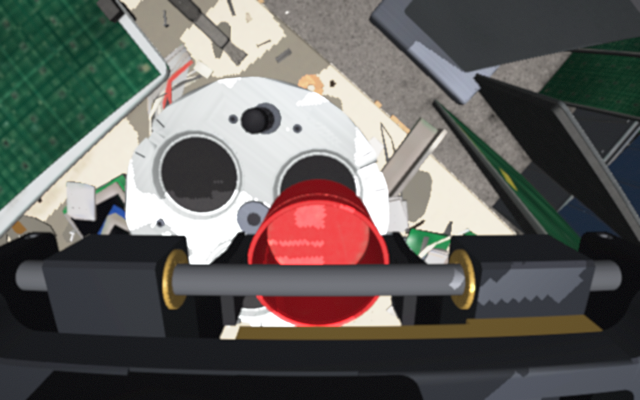

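The wrist view shows the held pot with its rim at (318,260), above the nest at (318,180). I'll measure the pot's tilt and height in the grip before lowering.

```bash
python3 - <<'E'
from h import *
for n in("wrist","top","side"):
    D=np.load(n+"2.npz"); P=D["P"]; im=D["im"]; hsv=cv2.cvtColor(im,cv2.COLOR_BGR2HSV); X,Y,Z=P[...,0],P[...,1],P[...,2]
    red=((hsv[...,0]<8)|(hsv[...,0]>172))&(hsv[...,1]>120)&(np.hypot(X-.495,Y+.082)<.045)&(Z>.1)&(Z<.21)
    q=P[red]; print(n,len(q))
    if len(q)<20: continue
    print("z pct",np.percentile(q[:,2],[0,2,25,50,75,98,100]).round(4), "xy",q[:,:2].min(0).round(3),q[:,:2].max(0).round(3))
    # rim: highest z per azimuth sector
    a=np.degrees(np.arctan2(q[:,1]+.082,q[:,0]-.4945))
    for s in range(-180,180,30):
        k=q[(a>=s)&(a<s+30)]
        if len(k)>5:
            rr=np.hypot(k[:,0]-.4945,k[:,1]+.082); print(s,len(k),"zmax",np.percentile(k[:,2],97).round(4),"rmax",np.percentile(rr,97).round(4),"zmin",k[:,2].min().round(4))
E
```

```text
wrist 11638
z pct [0.1303 0.1321 0.1333 0.1448 0.1702 0.1788 0.1831] xy [ 0.462 -0.114] [ 0.526 -0.049]
-180 1015 zmax 0.1788 rmax 0.0326 zmin 0.1313
-150 1083 zmax 0.1788 rmax 0.0322 zmin 0.1309
-120 868 zmax 0.1788 rmax 0.0319 zmin 0.1303
-90 721 zmax 0.1789 rmax 0.0322 zmin 0.1315
-60 972 zmax 0.1777 rmax 0.0299 zmin 0.1314
-30 918 zmax 0.1783 rmax 0.0312 zmin 0.1314
0 1095 zmax 0.1783 rmax 0.0312 zmin 0.1312
30 1195 zmax 0.1779 rmax 0.0314 zmin 0.1311
60 1086 zmax 0.1784 rmax 0.0322 zmin 0.1313
90 954 zmax 0.1779 rmax 0.0317 zmin 0.1315
120 1077 zmax 0.1786 rmax 0.0335 zmin 0.1311
150 654 zmax 0.1789 rmax 0.0327 zmin 0.131
top 130
z pct [0.1299 0.1311 0.1335 0.1346 0.1363 0.1809 0.182 ] xy [ 0.465 -0.097] [ 0.526 -0.052]
-180 40 zmax 0.1375 rmax 0.0282 zmin 0.1308
-150 23 zmax 0.1369 rmax 0.0239 zmin 0.1323
0 10 zmax 0.1807 rmax 0.0322 zmin 0.1321
30 14 zmax 0.1815 rmax 0.033 zmin 0.1331
60 6 zmax 0.1806 rmax 0.033 zmin 0.1362
120 9 zmax 0.1369 rmax 0.0124 zmin 0.1322
150 16 zmax 0.1611 rmax 0.0242 zmin 0.1299
side 130
z pct [0.1316 0.1341 0.1464 0.1611 0.1729 0.1824 0.1836] xy [ 0.487 -0.115] [ 0.526 -0.049]
-90 6 zmax 0.1805 rmax 0.0327 zmin 0.1642
-30 32 zmax 0.1778 rmax 0.0332 zmin 0.1316
0 6 zmax 0.1814 rmax 0.0323 zmin 0.1719
30 21 zmax 0.1836 rmax 0.0332 zmin 0.1477
60 44 zmax 0.1815 rmax 0.0329 zmin 0.1354
90 17 zmax 0.1668 rmax 0.033 zmin 0.1348
```

Emit:
jog_arm:
  targets:
    - [0, 0, 3, 0]
    - [0, 0, 6, 0]
    - [0, 0, 7.5, 0]
    - [0, 0, 8.3, 0]
    - [0, 0, 8.8, 0]
    - [0, 0, 9.1, 0]
    - [0, 0, 9.3, 0]
    - [0, 0, 9.3, 0]
    - [0, 0, 9.3, 0]

```text
clock: 5.75
ee_pos: [0.4949, -0.083, 0.0672]
ee_rot: [0.0, -0.342, 0.94, -0.0]
contact_force: [0.3, 0.3, -0.2]
finger_gap: 0.0641
grasp_force: 8.0
```

Emit:
jog_arm:
  targets:
    - [0, 0, 0.2, 0]
    - [0, 0, 0.3, 0]
    - [0, 0, 0.3, 0]
    - [0, 0, 0.3, 0]

```text
clock: 6.15
ee_pos: [0.4947, -0.083, 0.0642]
ee_rot: [0.0, -0.342, 0.94, -0.0]
contact_force: [-3.0, 0.3, 5.0]
finger_gap: 0.0638
grasp_force: 8.0
```

Emit:
jog_arm:
  targets:
    - [0, 0, 0, 0]
    - [0, 0, 0, 0]
    - [0, 0, 0, 0]
    - [0, 0, 0, 0]
    - [0, 0, 0, 0]
    - [0, 0, -1, 0]
    - [0, 0, -3, 0]
    - [0, 0, -7, 0]
    - [0, 0, -10, 0]
    - [0, 0, -10, 0]
    - [0, 0, -10, 0]
  jaw: 8.7

```text
clock: 7.25
ee_pos: [0.4951, -0.083, 0.1649]
ee_rot: [0.001, -0.342, 0.94, -0.001]
contact_force: [-0.9, -0.5, -0.5]
finger_gap: 0.0869
grasp_force: 0.0
```

```bash
cat > look.py <<'E'
from h import *
import sys
m,im,d=cap("wrist"); cv2.imwrite(f"pics/{sys.argv[1]}.png",im); P=cloud(m,d)
hsv=cv2.cvtColor(im,cv2.COLOR_BGR2HSV); X,Y,Z=P[...,0],P[...,1],P[...,2]
red=((hsv[...,0]<8)|(hsv[...,0]>172))&(hsv[...,1]>120)&(np.hypot(X-.548,Y+.11)<.13)&(Z>.03)&(Z<.12)
q=P[red]
if len(q)>20:
    h=np.percentile(q[:,2],99); t=q[q[:,2]>h-.005]; c,rr=cv2.minEnclosingCircle(t[:,:2].astype(np.float32)); print("pot",len(q),"zrim",h,c,rr)
A=np.array([.548,-.1105])
pg=((np.hypot(X-A[0],Y-A[1])<.11)&(Z>.087)&(Z<.1)&(hsv[...,1]<120)&(hsv[...,2]<110)).astype(np.uint8)
k,l,st,_=cv2.connectedComponentsWithStats(pg)
for i in range(1,k):
    if st[i,4]>60:
        p=P[l==i].mean(0); print("peg",p.round(4),st[i,4],"r,ang",np.hypot(*(p[:2]-A)).round(4),np.degrees(np.arctan2(*(p[:2]-A)[::-1])).round(1))
print(r.read_state()["ee_pos"])
E
python3 look.py w3
```

```text
pot 6013 zrim 0.08384186031645947 (0.4936411380767822, -0.08316044509410858) 0.032459668815135956
peg [ 0.4731 -0.1537  0.0924] 521 r,ang 0.0865 -150.0
peg [ 0.5438 -0.0244  0.0925] 299 r,ang 0.0862 92.8
[ 0.49417359 -0.08273392  0.16345542]
```

View pics/w3.png

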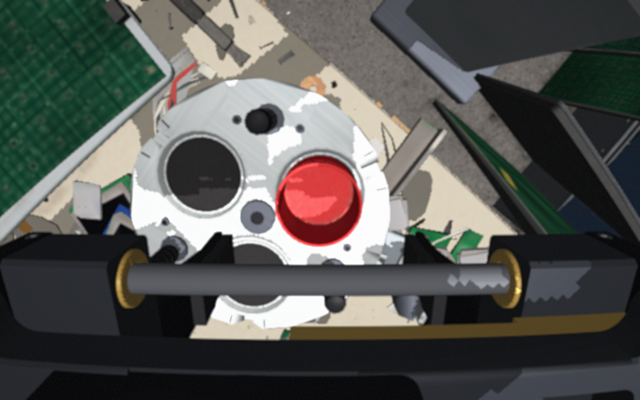

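The pot is seated at (320,200): rim height 84 mm, centre about 1 mm from the nest middle. Next I push the near peg at (262,120), which is at -150 deg, clockwise by about 162 deg.

Emit:
jog_arm:
  targets:
    - [1, -1.5, 0, 8]
    - [2, -3, 0, 16]
    - [3, -4.5, 0, 24]
    - [4, -6, 0, 32]
    - [5, -7, 0, 40]
    - [6, -7.8, 0, 48]
    - [6, -7.8, 0, 56]
    - [6, -7.8, 0, 64]
    - [6, -7.8, 0, 72]
    - [6, -7.8, 0, 80]
    - [6, -7.8, 0, 88]
    - [6, -7.8, 0, 90]
    - [6, -7.8, 0, 90]
    - [6, -7.8, 4, 90]
    - [6, -7.8, 8, 90]
    - [6, -7.8, 9.8, 90]
    - [6, -7.8, 9.8, 90]
    - [6, -7.8, 9.8, 90]
  jaw: 0

```text
clock: 9.1
ee_pos: [0.4982, -0.181, 0.0652]
ee_rot: [-0.001, 0.422, 0.906, 0.0]
contact_force: [0.2, -0.3, 0.0]
finger_gap: 0.0007
grasp_force: 0.0
```

```bash
python3 - <<'E'
from h import *
s=r.read_state(); p=s["ee_pos"]; M=R.from_quat(np.roll(s["ee_rot"],-1)).as_matrix(); print(p,M.round(3).tolist(),s["finger_gap"])
A=np.array([.548,-.1105])
def row(a,z=.067,rad=.086): 
    w=np.array([*(A+rad*np.array([np.cos(np.radians(a)),np.sin(np.radians(a))])),z]); return (100*M.T@(w-p)).round(1).tolist()
print(np.degrees(np.arctan2(p[1]-A[1],p[0]-A[0])))
for a in list(range(229,66,-6))+[66,65,64,63,62,61,60,59,58]: print(a,row(a))
E
```

```text
[ 0.49821777 -0.18095344  0.06521339] [[-0.643, 0.766, -0.001], [0.766, 0.643, 0.001], [0.001, -0.001, -1.0]] 0.0006968791721144335
-125.24493893332983
229 [0.9, -0.2, -0.2]
223 [1.7, -0.2, -0.2]
217 [2.6, -0.2, -0.2]
211 [3.5, -0.2, -0.2]
205 [4.4, 0.0, -0.2]
199 [5.3, 0.3, -0.2]
193 [6.1, 0.7, -0.2]
187 [6.9, 1.1, -0.2]
181 [7.6, 1.7, -0.2]
175 [8.3, 2.3, -0.2]
169 [8.9, 2.9, -0.2]
163 [9.4, 3.7, -0.2]
157 [9.9, 4.4, -0.2]
151 [10.2, 5.3, -0.2]
145 [10.5, 6.1, -0.2]
139 [10.7, 7.0, -0.2]
133 [10.8, 7.9, -0.2]
127 [10.8, 8.8, -0.2]
121 [10.7, 9.7, -0.2]
115 [10.5, 10.6, -0.2]
109 [10.2, 11.4, -0.2]
103 [9.9, 12.3, -0.2]
97 [9.4, 13.0, -0.2]
91 [8.9, 13.8, -0.2]
85 [8.3, 14.4, -0.2]
79 [7.6, 15.0, -0.2]
73 [6.9, 15.6, -0.2]
67 [6.1, 16.0, -0.2]
66 [6.0, 16.1, -0.2]
65 [5.8, 16.1, -0.2]
64 [5.7, 16.2, -0.2]
63 [5.5, 16.3, -0.2]
62 [5.4, 16.3, -0.2]
61 [5.3, 16.4, -0.2]
60 [5.1, 16.4, -0.2]
59 [5.0, 16.5, -0.2]
58 [4.8, 16.5, -0.2]
```

Emit:
jog_arm:
  targets:
    - [0.9, -0.2, -0.2, 0]
    - [1.7, -0.2, -0.2, 0]
    - [2.6, -0.2, -0.2, 0]
    - [3.5, -0.2, -0.2, 0]
    - [4.4, 0, -0.2, 0]
    - [5.3, 0.3, -0.2, 0]
    - [6.1, 0.7, -0.2, 0]
    - [6.9, 1.1, -0.2, 0]
    - [7.6, 1.7, -0.2, 0]
    - [8.3, 2.3, -0.2, 0]
    - [8.9, 2.9, -0.2, 0]
    - [9.4, 3.7, -0.2, 0]
    - [9.9, 4.4, -0.2, 0]
    - [10.2, 5.3, -0.2, 0]
    - [10.5, 6.1, -0.2, 0]
    - [10.7, 7.0, -0.2, 0]
    - [10.8, 7.9, -0.2, 0]
    - [10.8, 8.8, -0.2, 0]
    - [10.7, 9.7, -0.2, 0]

```text
clock: 11.0
ee_pos: [0.5048, -0.0364, 0.0675]
ee_rot: [0.0, 0.423, 0.906, -0.0]
contact_force: [-0.6, -1.8, 0.7]
finger_gap: 0.0004
grasp_force: 0.7
```

```bash
python3 look.py w4
```

```text
peg [ 0.4954 -0.0306  0.0931] 199 r,ang 0.0957 123.3
peg [ 0.501  -0.0259  0.0929] 179 r,ang 0.0968 119.1
[ 0.5059271  -0.03591559  0.06780349]
```

Emit:
jog_arm:
  targets:
    - [-0.2, 0.9, 0, 0]
    - [-0.5, 1.7, 0, 0]
    - [-0.8, 2.6, 0, 0]
    - [-1.3, 3.3, 0, 0]
    - [-1.8, 4.1, 0, 0]
    - [-2.4, 4.7, 0, 0]
    - [-2.7, 5.0, 0, 0]
    - [-3.1, 5.3, 0, 0]
    - [-3.25, 5.45, 0, 0]
    - [-3.4, 5.6, 0, 0]
    - [-3.4, 5.6, 0, 0]
    - [-3.4, 5.6, 0, 0]

```text
clock: 12.25
ee_pos: [0.569, -0.0269, 0.0676]
ee_rot: [0.0, 0.423, 0.906, 0.0]
contact_force: [-0.2, 0.3, 0.6]
finger_gap: 0.0006
grasp_force: 0.0
```

```bash
cat > lk2.py <<'E'
from h import *
import sys
A=np.array([.548,-.1105])
for n in("top","side"):
    m,im,d=cap(n); cv2.imwrite(f"pics/{n}{sys.argv[1]}.png",im); P=cloud(m,d); hsv=cv2.cvtColor(im,cv2.COLOR_BGR2HSV); X,Y,Z=P[...,0],P[...,1],P[...,2]
    rr=np.hypot(X-A[0],Y-A[1])
    q=P[((hsv[...,0]<8)|(hsv[...,0]>172))&(hsv[...,1]>120)&(rr<.13)&(Z>.03)&(Z<.11)]
    if len(q)>10: print(n,"pot",len(q),q.mean(0).round(4),q[:,:2].min(0).round(3),q[:,:2].max(0).round(3))
    dark=(hsv[...,2]<100)&(abs(Z-.034)<.008)&(rr<.11)
    for nm,mk,a in(("nest",dark,150),("peg",(rr<.105)&(rr>.07)&(Z>.086)&(Z<.1),12)):
        k,l,s,_=cv2.connectedComponentsWithStats(mk.astype(np.uint8))
        for i in range(1,k):
            if s[i,4]>a:
                p=P[l==i].mean(0); print(n,nm,p.round(4),s[i,4],np.hypot(*(p[:2]-A)).round(4),np.degrees(np.arctan2(p[1]-A[1],p[0]-A[0])).round(1))
E
python3 lk2.py 5
```

```text
top nest [ 0.5148 -0.1548  0.0352] 211 0.0554 -126.9
top peg [ 0.4627 -0.1101  0.0939] 49 0.0853 179.7
side nest [ 0.5185 -0.0606  0.0356] 295 0.058 120.6
side peg [ 0.4627 -0.1097  0.0934] 33 0.0853 179.5
side peg [ 0.5615 -0.0209  0.0923] 17 0.0906 81.4
```

Emit:
jog_arm:
  targets:
    - [-0.35, 0.2, 0, 0]
    - [-0.7, 0.4, 0, 0]
    - [-1.0, 0.55, 0, 0]
    - [-1.2, 0.65, 0, 0]
    - [-1.4, 0.75, 0, 0]
    - [-1.5, 0.8, 0, 0]
    - [-1.5, 0.8, 0, 0]
    - [-1.5, 0.8, 0, 0]

```text
clock: 13.15
ee_pos: [0.5848, -0.0333, 0.0676]
ee_rot: [0.0, 0.423, 0.906, 0.0]
contact_force: [0.5, -0.3, 0.1]
finger_gap: 0.0004
grasp_force: 0.0
```

```bash
python3 lk2.py 6
```

```text
top pot 30 [ 0.5832 -0.1342  0.0625] [ 0.574 -0.144] [ 0.592 -0.117]
top nest [ 0.5075 -0.1534  0.0351] 419 0.059 -133.3
side nest [ 0.5009 -0.1582  0.0356] 214 0.067 -134.7
side nest [ 0.528  -0.056   0.0358] 276 0.058 110.2
side peg [ 0.5756 -0.1854  0.0915] 17 0.0798 -69.7
side peg [ 0.5775 -0.0284  0.0931] 14 0.0872 70.2
side peg [ 0.4643 -0.0933  0.093 ] 35 0.0855 168.4
```

The peg is at 168.4 deg against a target of 168.3 deg. I'll back off away from the peg, go up, and check.

Emit:
jog_arm:
  targets:
    - [0.5, 0, 0, 0]
    - [1.5, 0, 0, 0]
    - [3, 0, 0, 0]
    - [4, 0, -3, 0]
    - [4, 0, -7, 0]
    - [4, 0, -11, 0]
    - [6, -2, -11, 0]
    - [8, -4, -11, 0]
    - [9, -5, -11, 0]
    - [9, -5, -11, 0]
    - [9, -5, -11, 0]

```text
clock: 14.35
ee_pos: [0.4885, 0.0042, 0.1778]
ee_rot: [0.0, 0.422, 0.906, 0.0]
contact_force: [0.5, -0.4, -0.8]
finger_gap: 0.0007
grasp_force: 0.0
```

```bash
python3 lk2.py 7; python3 - <<'E'
from h import *
m,im,d=cap("side"); im=im[110:220,310:440]; cv2.imwrite("pics/s7c.png",cv2.resize(im,None,fx=5,fy=5,interpolation=cv2.INTER_CUBIC))
A=np.array([.548,-.1105]); 
for n in("side","top"):
    m,_,d=cap(n); P=cloud(m,d).reshape(-1,3); P=P[np.isfinite(P[:,0])]
    a=np.radians(108.3); e=np.array([np.cos(a),np.sin(a)]); rel=P[:,:2]-A; rad=rel@e; tan=rel@[-e[1],e[0]]
    k=(abs(tan)<.012)&(rad>.118)&(rad<.2)&(P[:,2]<.13)&(P[:,2]>.055); q=np.c_[rad,P[:,2],tan][k]; q=q[q[:,1].argsort()][::max(1,len(q)//14)]; print(n,q.round(3).tolist())
print(r.read_state()["ee_pos"])
E
```

```text
top pot 162 [ 0.6206 -0.1198  0.0476] [ 0.598 -0.149] [ 0.639 -0.085]
side pot 125 [ 0.6005 -0.1263  0.0638] [ 0.576 -0.152] [ 0.636 -0.092]
side nest [ 0.5276 -0.054   0.0358] 282 0.0601 109.8
side peg [ 0.4619 -0.0933  0.093 ] 21 0.0878 168.7
side [[0.153, 0.055, 0.007], [0.156, 0.058, 0.004], [0.151, 0.061, -0.011], [0.153, 0.065, 0.003], [0.153, 0.072, 0.005], [0.152, 0.082, 0.007], [0.149, 0.087, 0.006], [0.129, 0.095, 0.01], [0.125, 0.096, -0.008], [0.125, 0.098, -0.005], [0.149, 0.101, 0.007], [0.15, 0.104, -0.001], [0.15, 0.111, 0.001], [0.149, 0.113, 0.0], [0.148, 0.117, 0.011], [0.148, 0.12, 0.005]]
top [[0.156, 0.056, -0.005], [0.16, 0.056, -0.011], [0.16, 0.056, -0.004], [0.158, 0.057, -0.001], [0.156, 0.057, 0.01], [0.159, 0.058, 0.002], [0.154, 0.058, -0.005], [0.154, 0.058, 0.011], [0.154, 0.058, 0.003], [0.157, 0.059, 0.005], [0.155, 0.059, -0.002], [0.152, 0.06, 0.011], [0.153, 0.066, 0.006], [0.153, 0.07, -0.004], [0.152, 0.081, -0.003], [0.146, 0.118, -0.011]]
[0.48894643 0.00358277 0.17742472]
```

View pics/s7c.png

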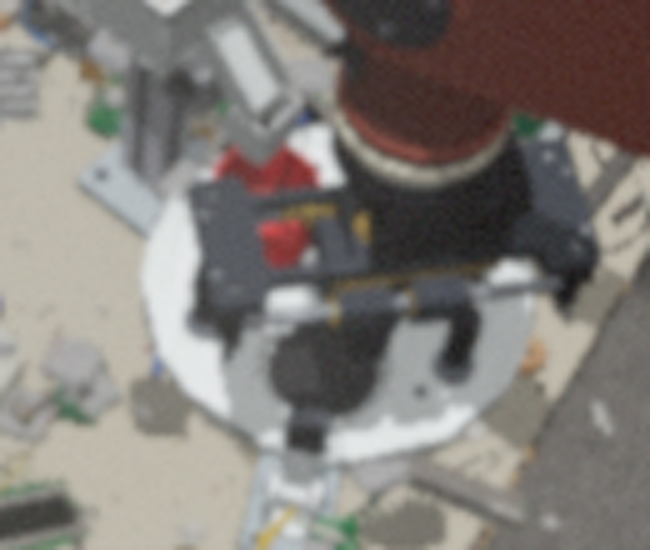

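The side crop shows the pot seated directly under the spout at about (265,170), and the raised pawl. Depth puts the pawl's outer face near r = 150 mm, so it stands about 1.45 rad up. I'll bring the closed fingers outside the pawl with tool x along the radius.

Emit:
jog_arm:
  targets:
    - [2, 2, 0, 7]
    - [4.9, 4.1, 0, 14]
    - [4.9, 4.1, 0, 21.7]
    - [4.9, 4.1, 0, 21.7]
    - [4.9, 4.1, 0, 21.7]
    - [4.9, 4.1, 3, 21.7]
    - [4.9, 4.1, 6, 21.7]
    - [4.9, 4.1, 7.7, 21.7]
    - [4.9, 4.1, 7.7, 21.7]
    - [4.9, 4.1, 7.7, 21.7]

```text
clock: 15.6
ee_pos: [0.4887, 0.0669, 0.1008]
ee_rot: [-0.0, 0.586, 0.811, -0.0]
contact_force: [-0.5, 0.1, 0.1]
finger_gap: 0.0005
grasp_force: 0.0
```

```bash
python3 - <<'E'
from h import *
s=r.read_state(); p=s["ee_pos"]; a=np.radians(108.3); e=np.array([np.cos(a),np.sin(a)]); rel=p[:2]-[.548,-.1105]
M=R.from_quat(np.roll(s["ee_rot"],-1)).as_matrix(); print(rel@e,rel@[-e[1],e[0]],p[2],np.degrees(np.arctan2(M[1,0],M[0,0])))
E
python3 lk2.py 8
```

```text
0.18707878430163502 0.0006359887343972218 0.1007912671209595 108.3232495834099
top pot 372 [ 0.6063 -0.12    0.0476] [ 0.575 -0.149] [ 0.639 -0.085]
top nest [ 0.5093 -0.155   0.0352] 509 0.059 -131.0
top peg [ 0.6025 -0.0425  0.0932] 45 0.0871 51.3
top peg [ 0.5763 -0.1891  0.0932] 46 0.0836 -70.2
top peg [ 0.4636 -0.0944  0.0939] 40 0.0859 169.2
side pot 36 [ 0.6124 -0.0911  0.056 ] [ 0.598 -0.098] [ 0.627 -0.086]
side peg [ 0.602  -0.0444  0.0925] 36 0.0853 50.7
side peg [ 0.4623 -0.0901  0.091 ] 14 0.0881 166.6
```

Emit:
jog_arm:
  targets:
    - [-1, 0, 0, 0]
    - [-1.8, 0, 0, 0]
    - [-2.6, 0, -0.1, 0]
    - [-3.4, 0, -0.1, 0]
    - [-3.9, 0, 0, 0]
    - [-4.4, 0, 0.2, 0]
    - [-4.9, 0, 0.4, 0]
    - [-5.3, 0, 0.6, 0]
    - [-5.7, 0, 0.9, 0]
    - [-6.1, 0, 1.3, 0]
    - [-6.5, 0, 1.7, 0]
    - [-6.8, 0, 2.1, 0]
    - [-7.1, 0, 2.6, 0]
    - [-7.3, 0, 3.0, 0]
    - [-7.5, 0, 3.5, 0]
    - [-7.5, 0, 3.5, 0]

```text
clock: 17.3
ee_pos: [0.5115, -0.0039, 0.0646]
ee_rot: [-0.001, 0.586, 0.81, -0.0]
contact_force: [-0.1, -0.2, -0.3]
finger_gap: 0.0006
grasp_force: 0.0
```

Emit:
jog_arm:
  targets:
    - [-0.1, 0, 0.2, 0]
    - [-0.2, 0, 0.5, 0]
    - [-0.3, 0, 0.8, 0]
    - [-0.4, 0, 1.0, 0]
    - [-0.4, 0, 1.1, 0]
    - [-0.4, 0, 1.2, 0]
    - [-0.4, 0, 1.2, 0]

```text
clock: 18.0
ee_pos: [0.5134, -0.0069, 0.0558]
ee_rot: [-0.0, 0.586, 0.811, 0.0]
contact_force: [-9.4, 4.4, 22.1]
finger_gap: 0.0006
grasp_force: 10.8
```

The pad stops at z = 55.8 mm, which is its home height. I'll lift away and check.

Emit:
jog_arm:
  targets:
    - [0, 0, -0.5, 0]
    - [0, 0, -2, 0]
    - [0, 0, -5, 0]
    - [0, 0, -9, 0]
    - [0, 0, -13, 0]
    - [6, 0, -13, 0]
    - [11, 0, -13, 0]
    - [16, 0, -13, 0]
    - [16, 0, -13, 0]
    - [16, 0, -13, 0]
    - [16, 0, -13, 0]

```text
clock: 19.1
ee_pos: [0.4634, 0.1436, 0.1834]
ee_rot: [0.0, 0.586, 0.811, -0.0]
contact_force: [-0.4, -0.5, -0.4]
finger_gap: 0.0005
grasp_force: 0.0
```

```bash
python3 lk2.py 9; python3 - <<'E'
from h import *
A=np.array([.548,-.1105]); a=np.radians(108.3); e=np.array([np.cos(a),np.sin(a)])
m,im,d=cap("top"); cv2.imwrite("pics/t9c.png",cv2.resize(im[170:290,360:480],None,fx=5,fy=5,interpolation=cv2.INTER_CUBIC))
P=cloud(m,d).reshape(-1,3); P=P[np.isfinite(P[:,0])]; rel=P[:,:2]-A; rad=rel@e; tan=rel@[-e[1],e[0]]
k=(abs(tan)<.009)&(P[:,2]<.13)
for lo in np.arange(.076,.16,.008):
    q=P[k&(rad>=lo)&(rad<lo+.008)][:,2]; print(lo.round(3),len(q),np.median(q).round(4) if len(q) else None)
E
```

```text
top pot 348 [ 0.6062 -0.122   0.0464] [ 0.575 -0.151] [ 0.636 -0.087]
top nest [ 0.5299 -0.0549  0.0353] 472 0.0585 108.1
top nest [ 0.5081 -0.1546  0.0351] 498 0.0595 -132.1
top peg [ 0.6046 -0.0443  0.0934] 45 0.0871 49.5
top peg [ 0.5736 -0.1894  0.0932] 47 0.083 -72.0
top peg [ 0.4636 -0.0913  0.0934] 43 0.0866 167.2
0.076 19 0.0352
0.084 17 0.0556
0.092 25 0.0566
0.1 27 0.0562
0.108 25 0.0541
0.116 24 0.0536
0.124 23 0.0543
0.132 24 0.0537
0.14 19 0.0565
0.148 26 0.0592
0.156 14 0.0571
```

View pics/t9c.png

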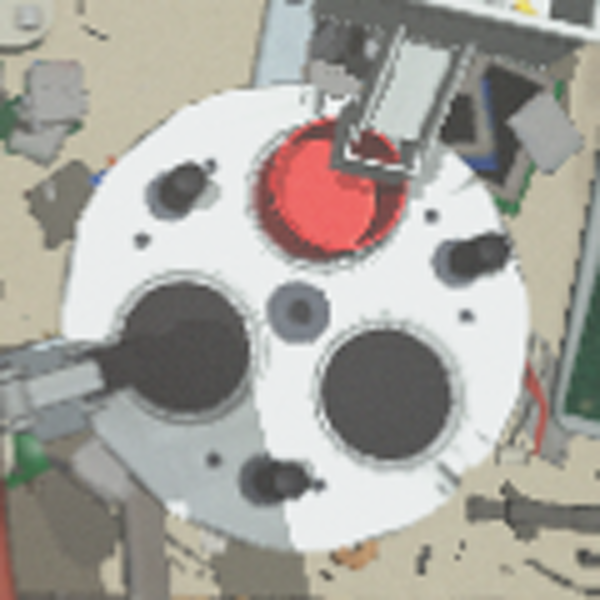

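The top crop shows the pawl lying level in its notch at (60,385), with its pad at 56 mm, and the pot upright under the spout at (330,190), within about 3–4 mm. I'm handing in.

```bash
python3 -c "
from plant import r
print(r.finish_job())"
```

```text
the job is handed in; nothing more can be done
None
```

The job is handed in, with no verdict shown: the pot stands upright under the spout (about 3–4 mm off by camera), the pawl is level in its notch, the arm is clear, and the clock was about 19 s.

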